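# Load a glazed tile into the drier under its spring flap

### The job

Load the freshly glazed tile into the drier: with one fingertip press the blue pedal down and keep it down so that the orange spring flap stands open, and meanwhile with the other fingertip push the wooden board that carries the tile along the deck and under the flap, all the way in to the back stop. Then let the pedal go so that the flap closes behind the tile (the board's bare tail stays out under it) and move clear. The glaze is wet: neither the flap nor the robot may touch the tile; only push the board, do not pinch or lift it, and leave the other things on the table where they are.

Things in the scene. Friction and masses are not known exactly. Their poses are not given: they have to be found in the camera images.
- drier: Tile drier, fixed to the table. Origin on the table surface right below the flap's hinge rod; x points into the drier (the pushing direction), y to the pedal's side, z up. Heater housing behind the chamber: x = 80 to 175 mm, y = +-80 mm, 128 mm high; its front face is the back stop. Chamber x = 0 to 80 mm, clear roof, its top 110 mm above the table
- deck (a point): Middle of the deck's front edge (180 mm before the rod), on the deck's flat top, 45 mm above the table. The deck runs level from here to the back stop at drier x = +80 mm. Guide rails 10 mm high, 6 mm thick, inner faces at y = +-38 mm, end at the rod. Outer sides of the deck block at y = +-46 mm
- rod (a point): Middle of the hinge rod over the deck: 8 mm thick, along drier y from -44 to +90 mm, 100 mm above the table (55 mm above the deck). The orange flap hangs from it: 72 mm wide, 4 mm thick, lower edge 37 mm below the rod, so 18 mm above the deck when closed: the bare board passes under it, the tile does not
- flap (a joint): Angle (rad) of the orange flap with the blue pedal about the rod: 0 closed (flap hangs straight down), growing as the pedal is pressed down and the flap swings inward and up; stop at 0.98. A spring closes it (0.18 N m shut, 0.36 N m wide open: 2 to 7 N at the pedal). The tile clears the flap beneath when it is above 0.55
- pedal_end (a point): Middle of the upper side of the blue pedal at its free end (towards the robot). The pedal is a flat bar 175 mm long, 36 mm wide (drier y = +52 to +88 mm, beside the deck, nothing beneath it), 6 mm thick. With the flap closed it slopes up towards the robot at 43 degrees, this end 167 mm before the rod and 195 mm above the table
- pedal_root (a point): Middle of the upper side of the blue pedal at its other end, near the rod. At a flap angle of 0.75 rad the pedal is level, its upper side 55 mm above the table (10 mm above the deck), from 12 to 187 mm before the rod, so that a fingertip can slide forward along it while keeping it down
- board: Loose wooden board on the deck that carries the tile, 110 mm (x, along the deck) by 70 mm (y) by 14 mm thick; origin at the centre of its underside, x axis towards the drier. With the tile 0.13 to 0.22 kg. Its rear 66 mm is bare tail. Against the back stop its rear end is 30 mm before the rod
- board_rear (a point): Middle of the board's rear end face (the one to push, 70 mm wide, 14 mm high), 7 mm above the deck
- tile: Green glazed leaf tile, fixed on the board's front part: 40 mm (x) by 56 mm (y), 8 mm high with its relief; origin at the centre of its underside, 14 mm above the deck; its front edge is 4 mm behind the board's front end
- jar_green: Glaze jar with green cap, 52 mm across, 70 mm high, standing beside the deck (drier y about -140 mm). Leave alone. Origin under its centre
- jar_blue: Glaze jar with blue cap, 52 mm across, 70 mm high, standing out beyond the pedal (drier y about +180 mm). Leave alone. Origin under its centre
- mug: Blue mug, 76 mm across, 90 mm high. Leave alone. Origin under its centre
- bowl: Terracotta bowl, 110 mm across, 50 mm high. Leave alone. Origin under its centre
- rolling_pin: Wooden rolling pin, 330 mm long, 53 mm thick, lying. Leave alone. Origin under its centre
- cutter: Steel ring cutter, 70 mm across, 25 mm high. Leave alone. Origin under its centre
- brush: Brush lying on the table. Leave alone. Origin under its middle
There are look-alikes about, which are no part of the job. Leave any pink or purple look-alike of the board alone.

How it is judged:
On the way, in this order (a step that is already met when the one before it is completed fails the run):
1. a finger holds the pedal down and the flap open while the tile is still outside (value of joint flap above 0.5 rad and contact force between the fingers and flap above 0.3 N and x of tile in the frame of drier below -0.018 m), for 0.2 s.
2. the tile passes under the flap, pushed on its board by a finger while another finger holds the flap open (value of joint flap above 0.4 rad and contact force between the fingers and flap above 0.2 N and contact force between the fingers and board above 0.05 N and x of tile in the frame of drier between -0.012 and 0.05 m), for 0.06 s.
At the end, for the whole second after the job is handed in: The board lies flat on the deck within 12 mm of the back stop, at rest, the tile inside, and the flap is closed (below 0.06 rad) (x of tile in the frame of drier between 0.044 and 0.064 m and y of tile in the frame of drier between -0.012 and 0.012 m and z of board in the frame of drier below 0.05 m and angle between board's own z axis and vertical below 0.08 rad and value of joint flap below 0.06 rad and linear speed of board below 0.01 m/s); the robot touches nothing.
It fails at once if the flap or the pedal touches the wet tile (contact force between tile and flap above 0.1 N).
It fails at once if the robot touches the wet tile (contact force between tile and the fingers above 0.2 N or contact force between tile and the arm above 0.2 N).
It fails at once if the board is lifted or tipped (z of board in the frame of drier above 0.055 m or angle between board's own z axis and vertical above 0.15 rad).
It fails at once if another thing on the table is disturbed (moved by more than 20 mm) (distance of any of jar_green, jar_blue, mug, bowl, rolling_pin, cutter, brush from where it was at the start of the episode above 0.02 m).
It also fails if it takes over 42 s, if anything falls off the work surface, if the arm or the gripper's body presses on something with over 40 N, if the wrist force passes 120 N, or if a joint passes its speed limit or range.

### The arm

A 6-joint arm with a two-finger parallel gripper is mounted at the origin on the work surface. World frame = base frame: x ahead of the robot, y to its left, z up, the work surface at z = 0. Lengths are in m, angles in rad, forces in N, time in s.
With the tool pointing down it reaches from about 0.375 to 0.9 m from the base axis. Payload 3.1 kg.
Tool frame: the origin (TCP) lies at the very end of the fingers, on their centre line; the grasp point (between the pads) lies 19 mm behind it; z points along the fingers, y is the direction in which the jaws open and shut (so a half turn about z gives the same grasp; the last joint's range is limited). The gripper opens to 85 mm and grips with 20 to 120 N. Pads are 22 mm wide; open, the fingers measure 114 mm over their backs; the gripper's body (76 mm by 85 mm) begins 54 mm behind the grasp point. The pads swing forward as they close: fully open they stand 13 mm farther back than shut.
Start: joints at [0.949, 0.527, 1.433, -0, 1.181, -0.178], TCP at [0.268, 0.564, 0.231] pointing down, gripper open.
Joint ranges: [-3.08, 3.08], [-0.75, 2.2], [0.22, 2.44], [-1.43, 4.57], [0, 2.65], [-2.85, 2.85]. Speed limits (rad/s): [2.79, 2.79, 3.14, 3.14, 3.14, 3.14].

### API

Orientations are given as a unit quaternion [x, y, z, w].
In Python, from station import * gives the robot as it stands.
- The arm moves only by the tool jog_arm, never from a script. Its argument "motion" is a list of rows, each a list of 5 numbers: the shift along the world's x, y, z in cm, then the turn about the world's z in degrees, then the closure in counts, from 0 (fully open) to 255 (shut). In form: [[tx, ty, tz, yaw, jaw], ...]. A call has 1 to 10 rows; each row shifts and turns the pose as measured when the row begins; what a row does not reach is not made up. A row lasts 1/12 s, in which the tool goes at most 41.7 mm and 7.16 degrees, less where a joint would pass 70% of its speed; a pose out of reach is approached as far as the arm can. A call with a gripper value outside its range is refused whole. The fingers move at their own pace and stop on an object; "squeeze" is the grip in N (left out, the last holds). Time passes only in rows, so rows that do not move let the fingers close. It gives the time, the measured TCP pose, the force and the opening at its end, in the units of the state.
- sense(): the state, without advancing time (a new reading comes with each control period).
- snapshot(name): name is "scene" or "top" or "wrist"; returns a dict with "img" (400x640x3 uint8, red, green, blue), "depth" (400x640 float32, m along the optical axis (not along the pixel's ray), 0 where there is no reading), "intrinsics" (3x3 intrinsics, pixels), "eye" and "attitude" of the camera in the world. Camera axes: x right, y down, z forward; pixel columns grow to the right and rows downward; lengths in m; the calibration is good to about 2 mm. A picture is of the moment at which its call begins.
- sign_off(): hands the job in, once; it reports no verdict.
The state is a dict: "t": time; "q": joint angles; "qd": joint speeds; "tau": joint torques, N m; "tcp_pos": TCP position; "tool_rot": TCP orientation; "force": force on the tool from outside, world axes, zero at the start; "ft_torque": the same for the moment, N m; "finger_gap": opening from 0.0 (shut) to 1.0 (fully open).
Only numpy, scipy, OpenCV 4.12 (cv2) and the standard library are available. Lean on these libraries where they do the work, as an engineer would, in place of code of your own. Each camera call takes 0.05 s, during which the arm holds its last target.

## Working session

There is one attempt and no reset: what is moved stays moved. The work goes in short steps, Python scripts to look and compute and a tool call to move; the robot and the scene stay as the last step left them, time stands still between calls to the robot, and variables do not carry over. Pictures are saved under pics/ and viewed, and the job is handed in when it is done.

Besides the shell and the picture viewer there is one more tool, called after "Emit:" by a JSON object that holds its "method" and its "body". jog_arm: Moves the arm, as the interface text tells. Its arguments: {"type":"object","properties":{"motion":{"type":"array","items":{"type":"array","items":{"type":"number"}}},"squeeze":{"type":"number"}},"required":["motion"]}

```bash
mkdir -p pics; ls; python3 - <<'E'
from station import *
import cv2,numpy as np
s=sense()
print({k:np.round(v,3) for k,v in s.items()})
for n in ["scene","top","wrist"]:
    d=snapshot(n); cv2.imwrite(f"pics/{n}0.png",d["img"][:,:,::-1])
    print(n,np.round(d["intrinsics"],1).tolist(),d["eye"],np.round(d["attitude"],3).tolist())
    np.savez(f"pics/{n}0.npz",**d)
E
```

```text
pics
{'t': np.float64(0.0), 'q': array([ 0.949,  0.528,  1.434, -0.   ,  1.181, -0.178]), 'qd': array([-0.001,  0.001,  0.001, -0.001,  0.   , -0.002]), 'tau': array([ 1.0000e-03, -4.4236e+01, -1.7802e+01, -0.0000e+00,  8.0000e-03,
       -0.0000e+00]), 'tcp_pos': array([0.268, 0.564, 0.23 ]), 'tool_rot': array([ 0.22 ,  0.975, -0.001, -0.   ]), 'force': array([-0.18 ,  0.469, -0.575]), 'ft_torque': array([ 0.025, -0.021, -0.03 ]), 'finger_gap': np.float64(1.003)}
scene [[403.7, 0.0, 319.8], [0.0, 403.7, 196.1], [0.0, 0.0, 1.0]] [ 1.35209836 -0.38588359  0.91435137] [0.761, 0.49, -0.228, -0.359]
top [[376.1, 0.0, 320.1], [0.0, 376.1, 204.5], [0.0, 0.0, 1.0]] [0.33285228 0.00626981 1.29306338] [-0.698, 0.714, -0.04, 0.045]
wrist [[354.3, 0.0, 320.0], [0.0, 354.3, 200.4], [0.0, 0.0, 1.0]] [0.20978181 0.59219403 0.37227622] [0.838, 0.53, 0.068, 0.11]
```

View pics/scene0.png

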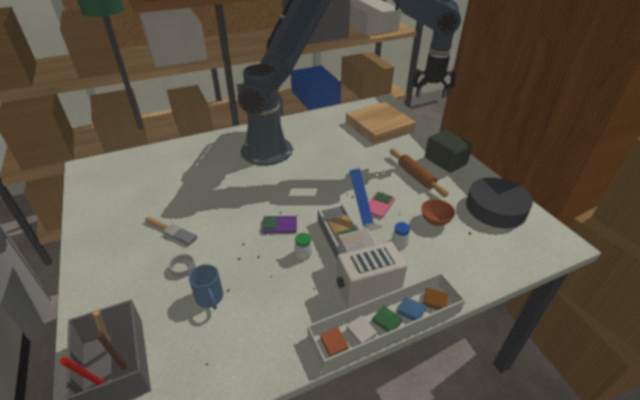

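View pics/top0.png

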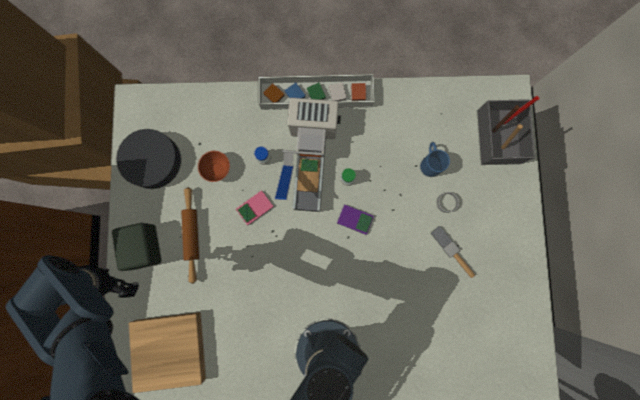

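View pics/wrist0.png

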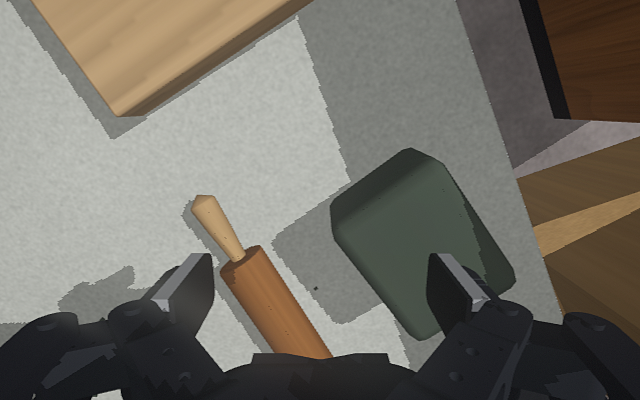

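The top view shows the drier at about (315,150), with the pedal (blue) at (285,182), the board with its green tile at (308,175), and pink and purple look-alikes at (255,207) and (356,219). I'll zoom in and measure next.

```bash
cat > h.py <<'E'
import numpy as np,cv2
from scipy.spatial.transform import Rotation as R
def load(n): return dict(np.load(f"pics/{n}.npz"))
def cloud(d):
    K=d["intrinsics"];Z=d["depth"];v,u=np.mgrid[0:400,0:640]
    p=np.stack([(u-K[0,2])/K[0,0]*Z,(v-K[1,2])/K[1,1]*Z,Z],-1)
    a=np.array(d["attitude"]); M=a if a.shape==(3,3) else R.from_quat(a).as_matrix()
    return p@M.T+d["eye"]
def plane(d,u,v,z):
    K=d["intrinsics"];M=R.from_quat(d["attitude"]).as_matrix()
    r=M@np.array([(u-K[0,2])/K[0,0],(v-K[1,2])/K[1,1],1]);e=d["eye"]
    return e+r*(z-e[2])/r[2]
E
python3 - <<'E'
from h import *
for n,(x0,x1,y0,y1) in dict(top0=(230,390,70,240),scene0=(300,460,150,310)).items():
    d=load(n); cv2.imwrite(f"pics/{n}z.png",cv2.resize(d["img"][y0:y1,x0:x1,::-1],None,fx=3.5,fy=3.5,interpolation=cv2.INTER_CUBIC))
d=load("top0");P=cloud(d)
print("table z",np.median(P[250:300,400:450,2]))
hsv=cv2.cvtColor(d["img"],cv2.COLOR_RGB2HSV)
for y in range(96,216,4): print(y,[ (x,*np.round(P[y,x]*1000).astype(int)) for x in (286,300,308,316,322)])
E
```

```text
table z -0.00021715557621015957
96 [(286, np.int64(883), np.int64(128), np.int64(6)), (300, np.int64(872), np.int64(77), np.int64(27)), (308, np.int64(882), np.int64(50), np.int64(2)), (316, np.int64(869), np.int64(20), np.int64(32)), (322, np.int64(871), np.int64(-1), np.int64(26))]
100 [(286, np.int64(871), np.int64(129), np.int64(-1)), (300, np.int64(817), np.int64(72), np.int64(125)), (308, np.int64(817), np.int64(46), np.int64(123)), (316, np.int64(815), np.int64(20), np.int64(127)), (322, np.int64(817), np.int64(0), np.int64(122))]
104 [(286, np.int64(838), np.int64(125), np.int64(43)), (300, np.int64(802), np.int64(71), np.int64(130)), (308, np.int64(802), np.int64(46), np.int64(128)), (316, np.int64(800), np.int64(20), np.int64(130)), (322, np.int64(800), np.int64(1), np.int64(129))]
108 [(286, np.int64(838), np.int64(128), np.int64(7)), (300, np.int64(789), np.int64(72), np.int64(127)), (308, np.int64(789), np.int64(46), np.int64(126)), (316, np.int64(787), np.int64(20), np.int64(129)), (322, np.int64(789), np.int64(1), np.int64(124))]
112 [(286, np.int64(826), np.int64(129)
[... 5929 characters left out ...]
, np.int64(488), np.int64(82), np.int64(44)), (308, np.int64(487), np.int64(55), np.int64(44)), (316, np.int64(486), np.int64(28), np.int64(46)), (322, np.int64(492), np.int64(8), np.int64(-3))]
208 [(286, np.int64(480), np.int64(133), np.int64(-1)), (300, np.int64(474), np.int64(82), np.int64(47)), (308, np.int64(474), np.int64(55), np.int64(42)), (316, np.int64(473), np.int64(28), np.int64(46)), (322, np.int64(478), np.int64(8), np.int64(-1))]
212 [(286, np.int64(466), np.int64(133), np.int64(2)), (300, np.int64(466), np.int64(85), np.int64(-3)), (308, np.int64(465), np.int64(57), np.int64(0)), (316, np.int64(464), np.int64(29), np.int64(1)), (322, np.int64(463), np.int64(9), np.int64(2))]
```

View pics/top0z.png

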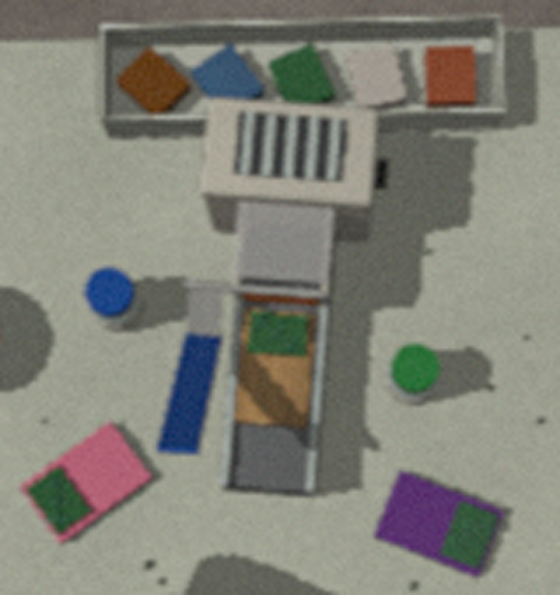

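View pics/scene0z.png

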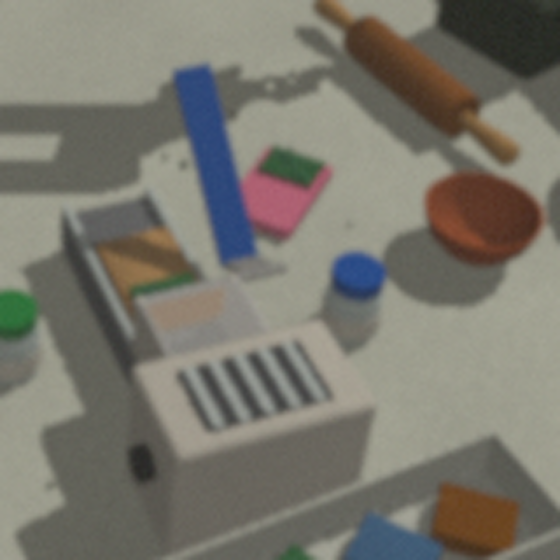

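```bash
python3 - <<'E'
from h import *
d=load("top0");P=cloud(d);g=cv2.cvtColor(d["img"],cv2.COLOR_RGB2GRAY)
hsv=cv2.cvtColor(d["img"],cv2.COLOR_RGB2HSV)
# pedal mask
m=cv2.inRange(hsv,(100,120,40),(130,255,255)); n,l,st,c=cv2.connectedComponentsWithStats(m)
for i in range(1,n):
    if st[i,4]>30: print("blue",st[i],c[i])
m=cv2.inRange(hsv,(40,80,30),(85,255,255)); n,l,st,c=cv2.connectedComponentsWithStats(m)
for i in range(1,n):
    if st[i,4]>30:
        print("green",st[i],c[i],plane(d,*c[i],0.067).round(4))
        print(cv2.minAreaRect(np.argwhere(l==i)[:,::-1].astype(np.float32)))
L=[];Rr=[]
for r in range(190,208):
    row=P[r]; ok=np.where((row[:,2]>0.03)&(row[:,1]<0.108)&(row[:,1]>-0.02))[0]
    L.append(plane(d,ok.min()-.5,r,.05));Rr.append(plane(d,ok.max()+.5,r,.045))
L=np.array(L);Rr=np.array(Rr);print(L[:,1].round(3),Rr[:,1].round(3))
F=[]
for c in range(299,318):
    col=P[195:225,c,2]; k=195+np.where(col>.022)[0].max()+.5; F.append(plane(d,c,k,.045))
F=np.array(F);print(F[:,0].round(3))
# housing top
mm=(P[...,2]>.115)&(P[...,0]>.7)&(P[...,0]<.86)&(abs(P[...,1]-.04)<.13)
pts=P[mm];print(cv2.minAreaRect(pts[:,:2].astype(np.float32)),len(pts))
mm=(P[...,2]>.1)&(P[...,2]<.118)&(P[...,0]>.655)&(P[...,0]<.725)&(abs(P[...,1]-.04)<.08)
pts=P[mm];print(cv2.minAreaRect(pts[:,:2].astype(np.float32)),len(pts))
# board mask
m=cv2.inRange(hsv,(5,70,40),(25,255,255)); n,l,st,c=cv2.connectedComponentsWithStats(m)
for i in range(1,n):
    if st[i,4]>30 and 280<c[i][0]<330: print("wood",st[i],c[i], plane(d,c[i][0],st[i][1]+st[i][3]-.5,.059))
print(hsv[180:200,308])
E
```

```text
blue [286  84  18  13 123] [294.28455285  91.55284553]
blue [255 147  13  13 137] [260.93430657 153.06569343]
blue [276 166  17  33 316] [283.83860759 182.42721519]
green [307  83  18  16 187] [315.80748663  91.59893048] [0.8696 0.0204 0.067 ]
((315.62933349609375, 92.30172729492188), (15.494161605834961, 13.261951446533203), 66.80140686035156)
green [301 159  17  13 185] [309.         164.94594595] [0.6151 0.0483 0.067 ]
((309.083740234375, 164.82740783691406), (16.10183334350586, 11.470775604248047), 4.085616588592529)
green [342 169  14  13 144] [348.28472222 174.8125    ] [ 0.5787 -0.0813  0.067 ]
((348.5, 175.0), (12.0, 13.0), 90.0)
green [239 204  16  18 151] [246.37748344 212.47019868] [0.4609 0.2566 0.067 ]
((246.280029296875, 212.54000854492188), (14.800000190734863, 10.200000762939453), 53.13010025024414)
green [357 214  14  17 159] [363.62893082 222.29559748] [ 0.4201 -0.1265  0.067 ]
((363.7413635253906, 222.39654541015625), (10.584633827209473, 15.041322708129883), 21.801406860351562)
[0.978 0.099 0.941 0.485 0.28  0.102 0.532 0.495 0.103 0.103 0.103 0.431
 0.642 0.84  0
[... 259 characters left out ...]
65 0.465]
((0.767694354057312, 0.03151294216513634), (0.16064861416816711, 0.1103317141532898), 82.3613052368164) 1403
((0.6905307769775391, 0.038803406059741974), (0.06919047981500626, 0.15804427862167358), 0.6925769448280334) 589
wood [299 154  23   3  50] [309.58 155.14] [0.645862   0.04605375 0.059     ]
wood [297 158  23  34 469] [307.87846482 179.25373134] [0.52712045 0.05387784 0.059     ]
[[ 18 115  93]
 [ 16 115  95]
 [ 15 117  96]
 [ 16 117  96]
 [ 17 104  98]
 [ 17 119  94]
 [ 15 115 100]
 [ 15 122  96]
 [ 20 135  89]
 [ 15 125  92]
 [ 16 111  99]
 [ 16  62  78]
 [120  12  88]
 [ 90  14  93]
 [110  16  95]
 [ 70   8  96]
 [ 68  11  94]
 [ 15   6  90]
 [ 60  13  98]
 [ 90   3  97]]
```

```bash
python3 - <<'E'
from h import *
d=load("top0");P=cloud(d)
def fit(rows,c0,c1,zmin,zp):
    C=[]
    for r in rows:
        ok=np.array([c for c in range(c0,c1) if P[r,c,2]>zmin])
        C.append((plane(d,ok.min()-.5,r,zp),plane(d,ok.max()+.5,r,zp)))
    C=np.array(C)
    for k in (0,1):
        q=C[:,k]; p=np.polyfit(q[:,0],q[:,1],1); print("slope",p[0].round(4),"at x mean",q[:,0].mean().round(4),q[:,1].mean().round(4), "w/res",(q[:,1]-np.polyval(p,q[:,0])).std().round(4))
fit(range(192,208),292,332,.03,.05)
fit(range(104,122),278,345,.10,.128)
fit(range(132,148),292,335,.09,.11)
# pedal mask centreline
hsv=cv2.cvtColor(d["img"],cv2.COLOR_RGB2HSV);m=cv2.inRange(hsv,(100,120,40),(130,255,255))
Q=[]
for r in range(170,197):
    c=np.where(m[r,270:296])[0]+270; q=P[r,c[len(c)//2]]; Q.append(plane(d,c.mean(),r,np.median(P[r,c,2])))
Q=np.array(Q);print("pedal",np.polyfit(Q[:,0],Q[:,1],1),Q.mean(0),np.polyfit(Q[:,0],Q[:,2],1),Q[-1])
E
```

```text
slope -0.0932 at x mean 0.5027 0.1037 w/res 0.0009
slope -0.2409 at x mean 0.5005 0.0099 w/res 0.0054
slope -0.1589 at x mean 0.7749 0.111 w/res 0.0038
slope -0.1656 at x mean 0.7709 -0.0505 w/res 0.0031
slope 0.0235 at x mean 0.6903 0.0847 w/res 0.0039
slope -0.079 at x mean 0.6881 -0.0055 w/res 0.0009
pedal [-0.10561079  0.18228973] [0.54288001 0.12495574 0.14346008] [-0.93743665  0.6523757 ] [0.49525211 0.13054168 0.18744434]
```

The measurements agree with each other. Drier yaw is about −5.7°, the rod is at about (0.646, 0.0425), and the board's rear is at about −117 mm. The pedal height and offset match the values given. Now I'll approach.

Emit:
{"method": "jog_arm", "body": {"motion": [[1.7, -3.3, 0.6, 2, 70], [1.7, -3.3, 0.6, 2, 70], [1.7, -3.3, 0.6, 2, 70], [1.7, -3.3, 0.6, 2, 70], [1.7, -3.3, 0.6, 2, 70], [1.7, -3.3, 0.6, 2, 70], [1.7, -3.3, 0.6, 2, 70], [1.7, -3.3, 0, 2, 70], [1.7, -3.3, 0, 2, 70], [1.7, -3.3, 0, 2, 70]], "squeeze": 20}}

```text
t: 0.98
tcp_pos: [0.437, 0.2255, 0.2709]
tool_rot: [0.031, 1.0, -0.001, -0.001]
force: [0.3, 0.5, 0.6]
finger_gap: 0.728
```

Emit:
{"method": "jog_arm", "body": {"motion": [[1.8, -3.3, 0, -0.5, 70], [1.8, -3.3, 0, -0.5, 70], [1.8, -3.3, 0, -0.5, 70], [1.8, -3.3, 0, -0.5, 70], [0, 0, 0, 0, 70]]}}

```text
t: 1.4
tcp_pos: [0.5141, 0.0804, 0.271]
tool_rot: [0.052, 0.999, -0.003, 0.0]
force: [0.8, 0.8, -1.0]
finger_gap: 0.722
```

```bash
cat > look.py <<'E'
import sys
from station import *
from h import *
tag=sys.argv[1]
s=sense();p=s["tcp_pos"];y=R.from_quat(s["tool_rot"]).as_matrix()[:,1]
dx=p[:2]-[.646,.0425];u=np.array([.9951,-.0988]);n=np.array([.0988,.9951])
print("t",s["t"],"tcp",p.round(4),"drier x,y",(dx@u).round(4),(dx@n).round(4),"jaw yaw",np.degrees(np.arctan2(y[1],y[0])).round(2),"F",s["force"].round(2),"gap",s["finger_gap"])
for c in sys.argv[2:]:
    d=snapshot(c);np.savez(f"pics/{c}{tag}.npz",**d)
    im=d["img"][:,:,::-1]
    if c=="scene": im=cv2.resize(im[130:310,290:470],None,fx=3.3,fy=3.3,interpolation=cv2.INTER_CUBIC)
    if c=="top": im=cv2.resize(im[70:240,230:390],None,fx=3.4,fy=3.4,interpolation=cv2.INTER_CUBIC)
    cv2.imwrite(f"pics/{c}{tag}.png",im)
E
python3 look.py 1 wrist scene
```

```text
t 1.4 tcp [0.5141 0.0804 0.271 ] drier x,y -0.135 0.0247 jaw yaw 84.05 F [ 0.81  0.77 -1.01] gap 0.7223195223275106
```

View pics/wrist1.png

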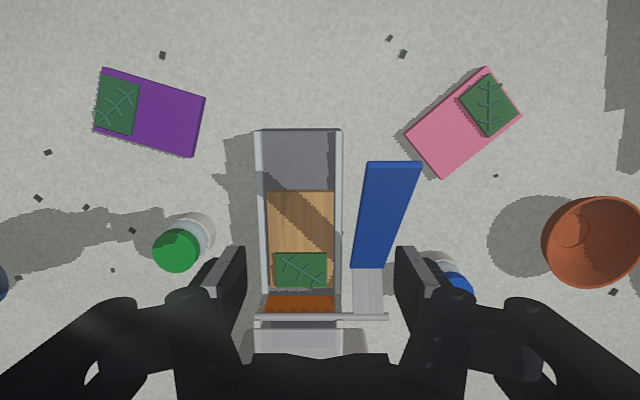

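View pics/scene1.png

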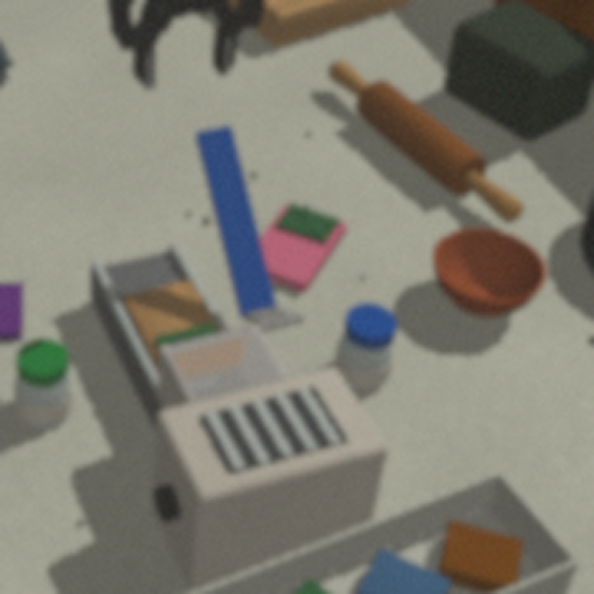

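The wrist view (up is towards the robot, right is +y) shows the board rear at row ~191 (columns 267–335) and the deck front at row ~130. The pedal end is at row ~162, columns 368–422. I'll use these to refine the pose.

```bash
python3 - <<'E'
from h import *
d=load("wrist1");u=np.array([.9951,-.0988]);n=np.array([.0988,.9951]);print(d["eye"])
for nm,a,b,z in [("deckfrontL",256,130,.045),("deckfrontR",341,130,.045),("railL out top",262,292,.055),("railR in",336,292,.055),("boardrearL",267,191,.059),("boardrearR",335,191,.059),("pedL",368,162,.195),("pedR",422,164,.195),("pedroot mid",367,267,.098),("tileC",301,271,.067),("rodL",256,317,.1),("rodR",388,317,.1)]:
    p=plane(d,a,b,z)[:2];q=p-[.646,.0425];print(nm,p.round(4),(q@u).round(4),(q@n).round(4))
E
```

```text
[0.44982563 0.08800626 0.41279478]
deckfrontL [0.4665 0.0184] -0.1762 -0.0417
deckfrontR [0.4754 0.1047] -0.1759 0.045
railL out top [6.438e-01 2.000e-04] 0.002 -0.0423
railR in [0.6522 0.0829] 0.0021 0.0408
boardrearL [0.528 0.023] -0.1155 -0.031
boardrearR [0.5351 0.0925] -0.1153 0.0388
pedL [0.4861 0.1128] -0.1661 0.0541
pedR [0.4907 0.1459] -0.1647 0.0875
pedroot mid [0.6041 0.1158] -0.049 0.0688
tileC [0.6168 0.0482] -0.0296 0.0028
rodL [0.6464 0.0012] 0.0045 -0.0411
rodR [0.6596 0.1327] 0.0046 0.0911
```

Emit:
{"method": "jog_arm", "body": {"motion": [[-0.3, 1.2, 0, 0, 70], [0, 0, -2, 0, 70], [0, 0, -2, 0, 70], [0, 0, -2, 0, 70], [0, 0, -1.5, 0, 70], [0, 0, 0, 0, 70]]}}

```text
t: 2.0
tcp_pos: [0.5009, 0.1094, 0.1943]
tool_rot: [0.046, 0.999, 0.001, -0.003]
force: [-0.3, -0.2, 0.1]
finger_gap: 0.728
```

```bash
sed -i 's/\[.646,.0425\]/[.649,.044]/' look.py; python3 look.py 2 wrist scene
```

```text
t 2.0 tcp [0.5009 0.1094 0.1943] drier x,y -0.1538 0.0504 jaw yaw 84.76 F [-0.35 -0.22  0.1 ] gap 0.7276051165311148
```

View pics/wrist2.png

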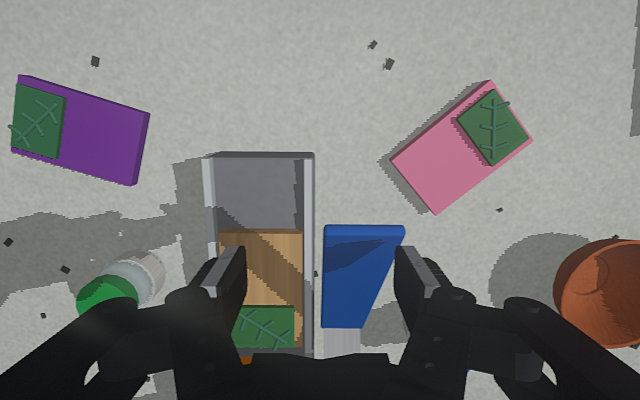

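View pics/scene2.png

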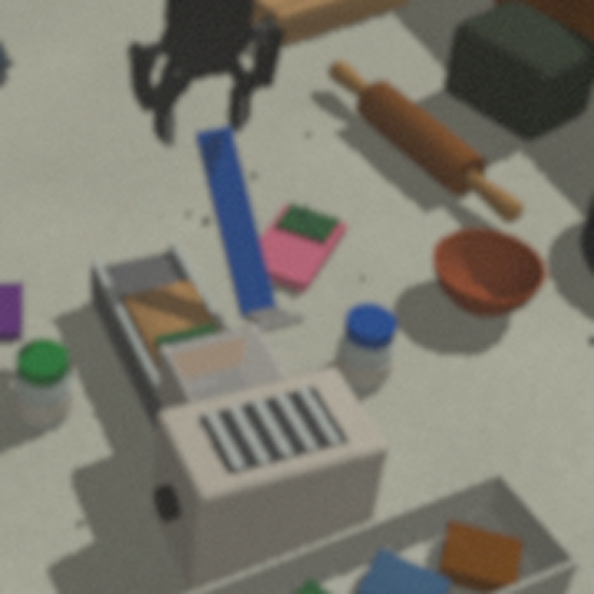

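Emit:
{"method": "jog_arm", "body": {"motion": [[0.5, -0.8, 0, 0, 70], [0.5, -0.8, 0, 0, 70], [0, 0, 0, 0, 70], [0, 0, 0, 0, 70]]}}

```text
t: 2.43
tcp_pos: [0.5157, 0.094, 0.2007]
tool_rot: [0.044, 0.999, 0.001, 0.003]
force: [-0.0, 0.5, 0.3]
finger_gap: 0.723
```

```bash
python3 look.py 3
```

```text
t 2.4333 tcp [0.5157 0.094  0.2007] drier x,y -0.1376 0.0366 jaw yaw 85.01 F [-0.01  0.49  0.33] gap 0.7232884258523493
```

Emit:
{"method": "jog_arm", "body": {"motion": [[-0.3, 0, -1, 0, 70], [0, 0, -1, 0, 70], [0, 0, -1, 0, 70], [0, 0, -1, 0, 70], [0, 0, -1, 0, 70], [0, 0, -1, 0, 70], [0, 0, 0, 0, 70]]}}

```text
t: 3.02
tcp_pos: [0.5184, 0.0917, 0.1429]
tool_rot: [0.046, 0.999, 0.002, 0.011]
force: [0.2, 1.2, 1.5]
finger_gap: 0.727
```

```bash
python3 look.py 4 wrist scene
```

```text
t 3.0167 tcp [0.5184 0.0917 0.1429] drier x,y -0.1347 0.0346 jaw yaw 84.68 F [0.19 1.19 1.49] gap 0.7266405576660928
```

View pics/wrist4.png

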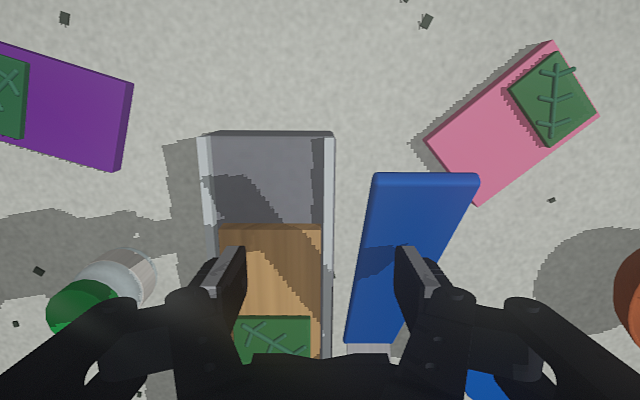

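View pics/scene4.png

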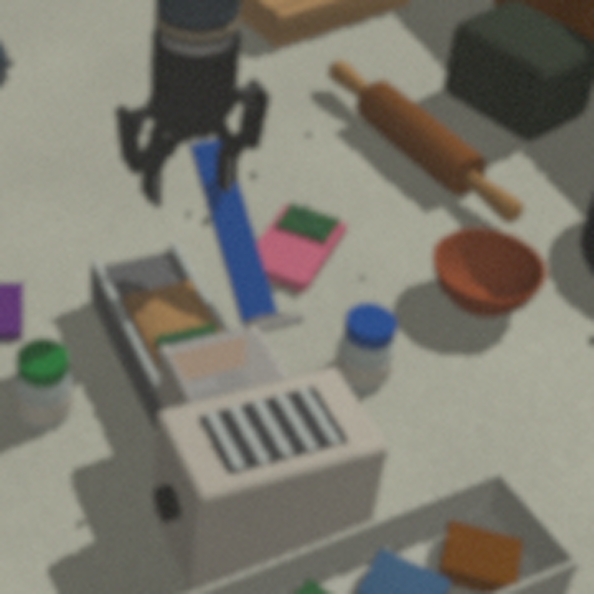

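Emit:
{"method": "jog_arm", "body": {"motion": [[-0.4, 0, -1, 0, 70], [-0.4, 0, -1, 0, 70], [0, 0, -1, 0, 70], [0, 0, -1, 0, 70], [0, 0, -1, 0, 70], [0, 0, -1, 0, 70], [0, 0, 0, 0, 70]]}}

```text
t: 3.7
tcp_pos: [0.517, 0.0915, 0.0871]
tool_rot: [0.047, 0.999, 0.002, 0.02]
force: [0.3, -0.5, 1.8]
finger_gap: 0.722
```

```bash
python3 look.py 5 wrist scene
```

```text
t 3.7 tcp [0.517  0.0915 0.0871] drier x,y -0.1361 0.0342 jaw yaw 84.64 F [ 0.3  -0.51  1.79] gap 0.7216735693618894
```

View pics/wrist5.png

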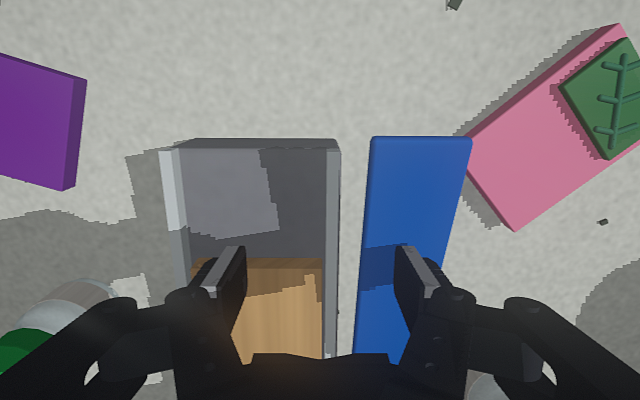

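View pics/scene5.png

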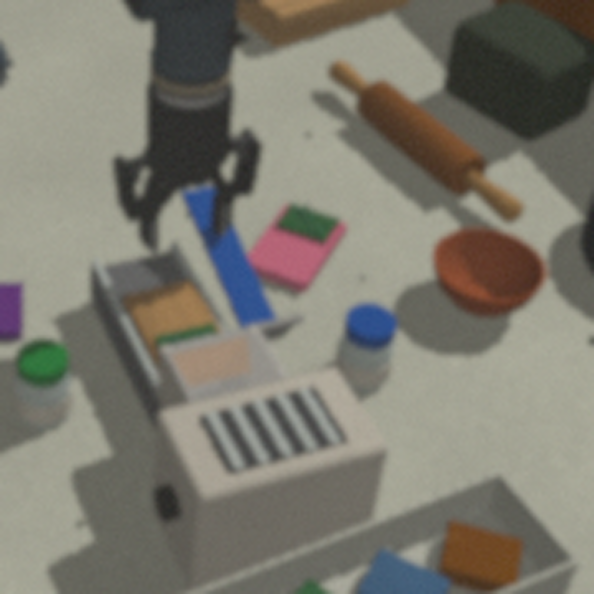

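```bash
python3 - <<'E'
from station import *
s=sense();print(s["q"].round(3),s["qd"].round(3),s["tool_rot"].round(4))
from scipy.spatial.transform import Rotation as R
print(R.from_quat(s["tool_rot"]).as_matrix()[:,2])
from h import *
d=load("wrist5")
print(R.from_quat(d["attitude"]).as_matrix().round(3),d["eye"])
for a,b,z in [(190,258,.059),(323,258,.059),(372,137,.1),(340,150,.055)]: 
    p=plane(d,a,b,z);q=p[:2]-[.649,.044];print(p.round(4),q@[.9951,-.0988],q@[.0988,.9951])
P=cloud(d)
for r,c in [(150,420),(180,415),(210,410),(230,405),(170,250),(200,250),(300,290),(340,290),(330,375)]:
    p=P[r,c];q=p[:2]-[.649,.044];print(r,c,p.round(4),q@[.9951,-.0988],q@[.0988,.9951])
E
```

```text
[-0.04   0.607  1.832  0.006  0.664 -1.522] [ 0.001 -0.014 -0.    -0.001  0.009 -0.002] [0.0466 0.9987 0.002  0.0195]
[ 0.03909757  0.00227767 -0.9992328 ]
[[ 0.093  0.951  0.294]
 [ 0.996 -0.091 -0.022]
 [ 0.005  0.294 -0.956]] [0.44710612 0.09731697 0.22632444]
[0.5233 0.0233 0.059 ] -0.12307179862834547 -0.033032775603230057
[0.5299 0.092  0.059 ] -0.12328167239321697 0.036012834920275884
[0.4643 0.1149 0.1   ] -0.19080680557041974 0.05225705836755566
[0.4752 0.1053 0.055 ] -0.17900639101863558 0.043856570291646656
150 420 [0.4699 0.1308 0.1034] -0.18680689975540957 0.06870629333315793
180 415 [0.4813 0.1297 0.1003] -0.17531235219645402 0.06873040187396319
210 410 [0.4939 0.1284 0.0972] -0.1626583607540885 0.06869653573354344
230 405 [0.5035 0.1271 0.0936] -0.15296450276294418 0.06833725236655251
170 250 [0.4829 0.0582 0.0446] -0.1666705494190046 -0.002270471397707205
200 250 [0.4991 0.0558 0.0448] -0.15031778151756633 -0.003106554569094985
300 290 [0.5539 0.0718 0.0577] -0.0973416735409168 0.018252195789509748
340 290 [0.5801 0.0686 0.0572] -0.0709863030742671 0.017707169399035258
330 375 [0.5617 0.1146 0.0783] -0.09384551496967339 0.06163173074231417
```

Emit:
{"method": "jog_arm", "body": {"motion": [[-0.6, 0, -0.7, 0, 70], [-0.3, 0, -0.7, 0, 70], [-0.1, 0, -0.7, 0, 70], [0, 0, -0.7, 0, 70], [0, 0, -0.5, 0, 70], [0, 0, 0, 0, 70]]}}

```text
t: 4.3
tcp_pos: [0.5157, 0.091, 0.0564]
tool_rot: [0.047, 0.998, 0.002, 0.029]
force: [0.5, 0.5, 1.7]
finger_gap: 0.728
```

```bash
python3 look.py 6 wrist scene; cat > cl.py <<'E'
import sys
from h import *
d=load("wrist"+sys.argv[1]);P=cloud(d);M=R.from_quat(d["attitude"]).as_matrix()
q=P-[.649,.044,0];X=q@[.9951,-.0988,0];Y=q@[.0988,.9951,0]
hsv=cv2.cvtColor(d["img"],cv2.COLOR_RGB2HSV);m=(cv2.inRange(hsv,(100,120,30),(130,255,255))>0)&(Y>.052)&(Y<.09)&(P[...,2]>.03)&(X>-.25)&(X<0)
x=X[m];z=P[...,2][m];p=np.polyfit(x,z,1);print("pedal n",m.sum(),"slope",p,"theta",.75+np.arctan(p[0]))
w=(cv2.inRange(hsv,(8,70,30),(25,255,255))>0)&(abs(Y)<.04)&(abs(P[...,2]-.058)<.012)
print("board rear X",np.percentile(X[w],[0.5,1,2,5]) if w.sum() else None,w.sum())
E
python3 cl.py 6
```

```text
t 4.3 tcp [0.5157 0.091  0.0564] drier x,y -0.1373 0.0336 jaw yaw 84.57 F [0.48 0.51 1.71] gap 0.7283424058891098
pedal n 13207 slope [-0.04356703  0.05470667] theta 0.7064605056920158
board rear X [-0.11750438 -0.11736823 -0.11721172 -0.11698588] 5755
```

View pics/wrist6.png

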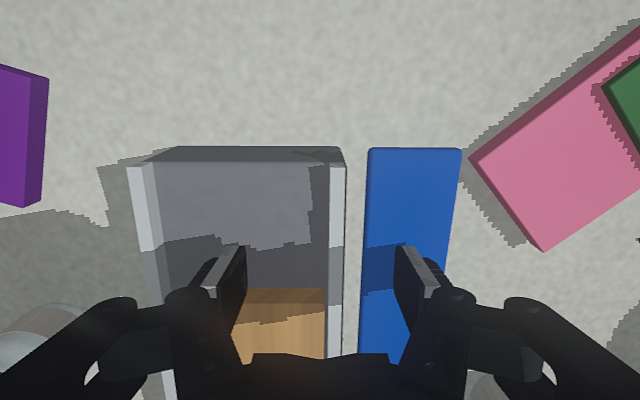

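View pics/scene6.png

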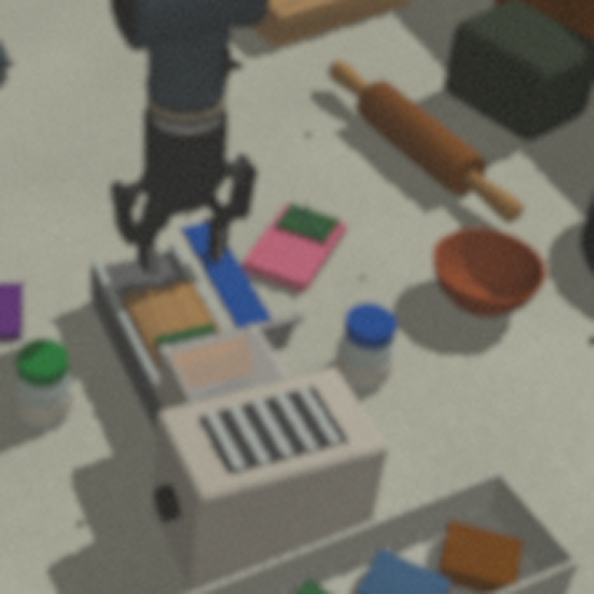

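Emit:
{"method": "jog_arm", "body": {"motion": [[-0.2, 0, -0.5, 0, 70], [-0.2, 0, -0.5, 0, 70], [0, 0, -0.2, 0, 70], [0, 0, 0, 0, 70]]}}

```text
t: 4.73
tcp_pos: [0.5124, 0.091, 0.0446]
tool_rot: [0.047, 0.998, 0.002, 0.031]
force: [2.0, 0.4, 2.5]
finger_gap: 0.727
```

```bash
python3 look.py 7 wrist; python3 cl.py 7
```

```text
t 4.7333 tcp [0.5124 0.091  0.0446] drier x,y -0.1406 0.0333 jaw yaw 84.58 F [2.02 0.38 2.45] gap 0.7274119358419362
pedal n 11530 slope [0.03717164 0.05471262] theta 0.7871545366102793
board rear X [-0.11759331 -0.11747056 -0.11734458 -0.11715916] 4335
```

Emit:
{"method": "jog_arm", "body": {"motion": [[0.7, -0.07, 0, 0, 70], [0.7, -0.07, 0, 0, 70], [0.7, -0.07, 0, 0, 70], [0.7, -0.07, 0, 0, 70], [0, 0, 0, 0, 70]]}}

```text
t: 5.2
tcp_pos: [0.5344, 0.0886, 0.043]
tool_rot: [0.046, 0.999, 0.002, 0.021]
force: [1.4, -0.5, 2.6]
finger_gap: 0.728
```

```bash
python3 look.py 8 wrist scene; python3 cl.py 8
```

```text
t 5.2 tcp [0.5344 0.0886 0.043 ] drier x,y -0.1184 0.0331 jaw yaw 84.69 F [ 1.4  -0.48  2.59] gap 0.7284533720129012
pedal n 16368 slope [0.05397469 0.05439255] theta 0.8039223627812483
board rear X [-0.10791938 -0.10781577 -0.10769551 -0.10748733] 6445
```

View pics/wrist8.png

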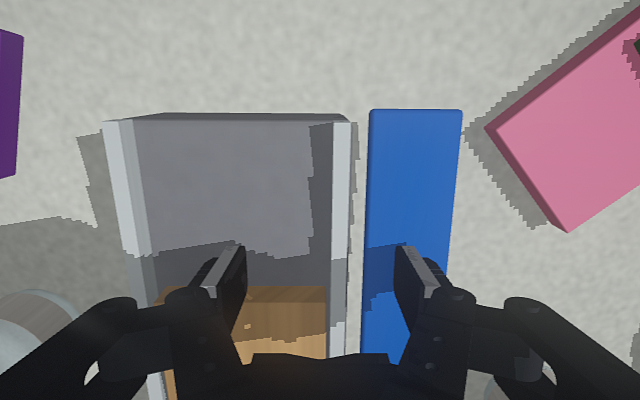

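View pics/scene8.png

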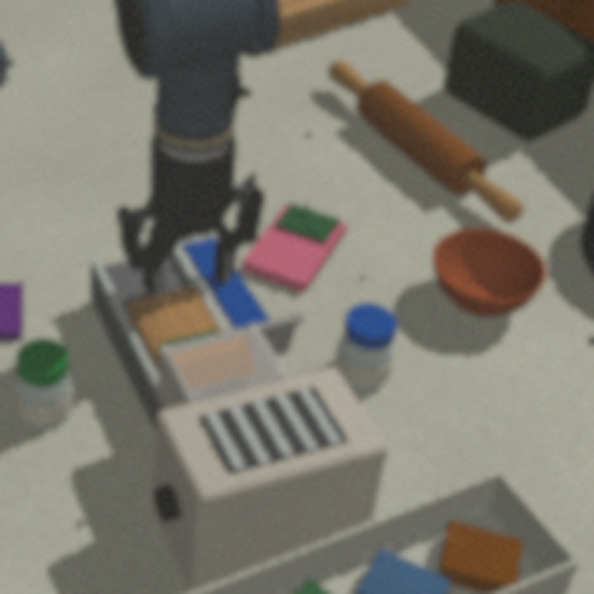

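Emit:
{"method": "jog_arm", "body": {"motion": [[0.7, -0.07, 0.04, 0, 70], [0.7, -0.07, 0.04, 0, 70], [0.7, -0.07, 0.04, 0, 70], [0.7, -0.07, 0.04, 0, 70], [0.7, -0.07, 0.04, 0, 70]]}}

```text
t: 5.72
tcp_pos: [0.5666, 0.0854, 0.0444]
tool_rot: [0.046, 0.999, 0.002, 0.016]
force: [-3.5, -0.4, 2.6]
finger_gap: 0.724
```

```bash
python3 look.py 9 wrist scene; python3 cl.py 9
```

```text
t 5.7167 tcp [0.5666 0.0854 0.0444] drier x,y -0.0861 0.0331 jaw yaw 84.74 F [-3.49 -0.42  2.61] gap 0.7237906873362078
pedal n 24630 slope [0.05761794 0.05420955] theta 0.8075543099877653
board rear X [-0.07568131 -0.07559007 -0.07549726 -0.07530697] 6578
```

View pics/scene9.png

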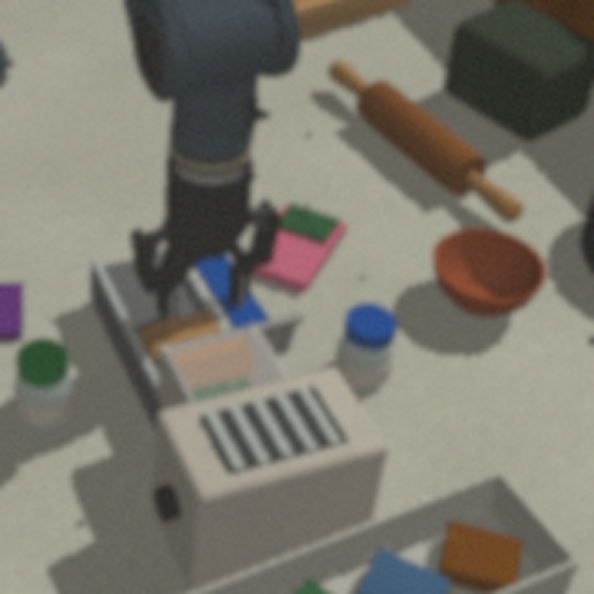

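The flap is at about 0.81 rad, and the tile shows green under the roof in the scene crop at (220,388). I'll keep pushing.

Emit:
{"method": "jog_arm", "body": {"motion": [[0.7, -0.07, 0.02, 0, 70], [0.7, -0.07, 0.02, 0, 70], [0.7, -0.07, 0.02, 0, 70], [0.7, -0.07, 0.02, 0, 70], [0.6, -0.06, 0.02, 0, 70]]}}

```text
t: 6.23
tcp_pos: [0.6022, 0.0819, 0.0455]
tool_rot: [0.046, 0.999, 0.002, 0.015]
force: [-4.0, 0.5, 3.1]
finger_gap: 0.723
```

```bash
python3 look.py 10 wrist scene; python3 cl.py 10
```

```text
t 6.2333 tcp [0.6022 0.0819 0.0455] drier x,y -0.0503 0.0331 jaw yaw 84.76 F [-4.03  0.52  3.09] gap 0.7230566696397354
pedal n 26175 slope [0.07466063 0.05407231] theta 0.8245223683498664
board rear X [-0.04003574 -0.03993197 -0.03979344 -0.03957429] 6637
```

View pics/scene10.png

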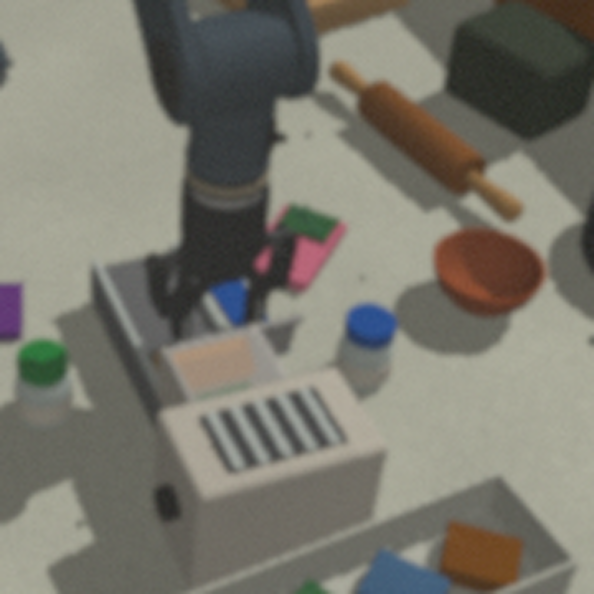

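View pics/wrist10.png

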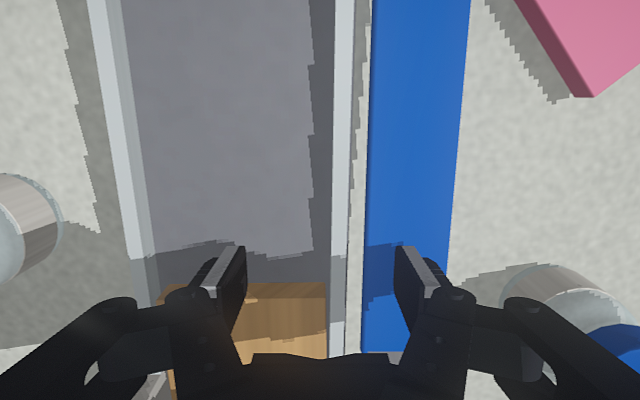

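About 10 mm remain. I'll use small steps and watch for a rise in force at the back stop.

Emit:
{"method": "jog_arm", "body": {"motion": [[0.4, -0.04, 0, 0, 70], [0.4, -0.04, 0, 0, 70]]}}

```text
t: 6.5
tcp_pos: [0.6104, 0.0811, 0.0459]
tool_rot: [0.046, 0.999, 0.002, 0.015]
force: [-4.5, -0.5, 5.4]
finger_gap: 0.724
```

Emit:
{"method": "jog_arm", "body": {"motion": [[0.3, -0.03, 0, 0, 70]]}}

```text
t: 6.58
tcp_pos: [0.6126, 0.0809, 0.0459]
tool_rot: [0.046, 0.999, 0.002, 0.014]
force: [-5.2, 0.2, 5.6]
finger_gap: 0.724
```

```bash
python3 look.py 11 wrist; python3 cl.py 11
```

```text
t 6.5833 tcp [0.6126 0.0809 0.0459] drier x,y -0.0399 0.0331 jaw yaw 84.75 F [-5.19  0.21  5.58] gap 0.7239659636476996
pedal n 25154 slope [0.08472031 0.05397341] theta 0.8345184801403022
board rear X [-0.02974152 -0.02961002 -0.02949018 -0.0292659 ] 6707
```

Emit:
{"method": "jog_arm", "body": {"motion": [[0.3, -0.03, 0, 0, 70]]}}

```text
t: 6.72
tcp_pos: [0.6127, 0.0809, 0.0458]
tool_rot: [0.046, 0.999, 0.002, 0.01]
force: [-11.2, 0.0, 11.5]
finger_gap: 0.728
```

Emit:
{"method": "jog_arm", "body": {"motion": [[0.3, -0.03, 0, 0, 70]]}}

```text
t: 6.8
tcp_pos: [0.6126, 0.0809, 0.0459]
tool_rot: [0.047, 0.999, 0.002, 0.006]
force: [-9.9, 0.1, 9.2]
finger_gap: 0.725
```

```bash
python3 look.py 12 wrist; python3 cl.py 12
```

```text
t 6.8 tcp [0.6126 0.0809 0.0459] drier x,y -0.0399 0.0332 jaw yaw 84.65 F [-9.93  0.13  9.18] gap 0.7249627943382865
pedal n 25003 slope [0.08661039 0.05398723] theta 0.8363947953281997
board rear X [-0.02966832 -0.02953606 -0.02939006 -0.0291646 ] 6679
```

The force jumped to about 11 N with no further travel, so the board is at the back stop. I'll back off slightly, then lift.

Emit:
{"method": "jog_arm", "body": {"motion": [[-0.4, 0.04, 0, 0, 70], [-0.4, 0.04, 0.1, 0, 70], [0, 0, 0.8, 0, 70], [0, 0, 0.8, 0, 70], [0, 0, 0.8, 0, 70], [0, 0, 0.8, 0, 70], [0, 0, 0.8, 0, 70], [0, 0, 0.8, 0, 70]]}}

```text
t: 7.52
tcp_pos: [0.6143, 0.0805, 0.101]
tool_rot: [0.048, 0.999, 0.002, 0.016]
force: [0.4, 0.3, -0.2]
finger_gap: 0.722
```

```bash
python3 look.py 13 wrist scene; python3 cl.py 13
```

```text
t 7.5167 tcp [0.6143 0.0805 0.101 ] drier x,y -0.0381 0.0329 jaw yaw 84.54 F [ 0.37  0.27 -0.2 ] gap 0.7217615132288068
pedal n 27299 slope [-0.93394588  0.03922943] theta -0.0012563314137351567
board rear X [-0.02949136 -0.02938799 -0.02925701 -0.02898493] 6012
```

View pics/scene13.png

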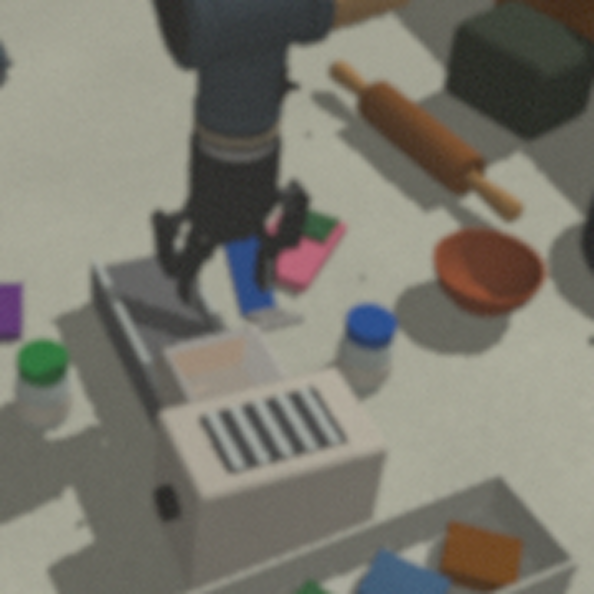

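View pics/wrist13.png

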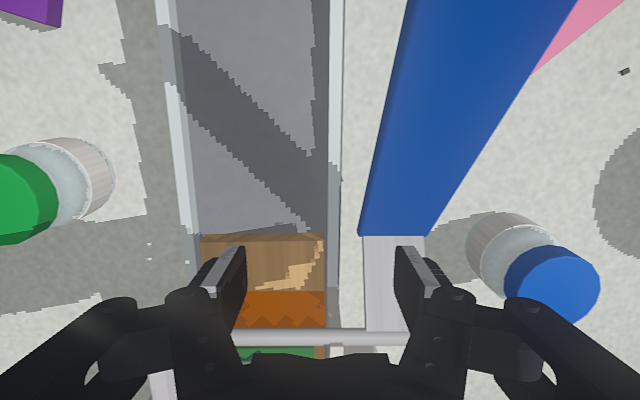

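The flap is closed (about 0.00 rad), the board's tail sticks out under it, and the tile is inside. I'll rise clear.

Emit:
{"method": "jog_arm", "body": {"motion": [[0, 0, 2, 0, 70], [0, 0, 2, 0, 70], [0, 0, 2, 0, 70], [0, 0, 2, 0, 70], [0, 0, 2, 0, 70], [0, 0, 2, 0, 70], [0, 0, 2, 0, 70], [0, 0, 2, 0, 70], [0, 0, 0, 0, 70], [0, 0, 0, 0, 70]]}}

```text
t: 8.45
tcp_pos: [0.6106, 0.0805, 0.2648]
tool_rot: [0.048, 0.999, 0.002, 0.013]
force: [-1.4, -0.2, -0.8]
finger_gap: 0.72
```

```bash
python3 look.py 14 wrist scene top; python3 cl.py 14
```

```text
t 8.45 tcp [0.6106 0.0805 0.2648] drier x,y -0.0418 0.0325 jaw yaw 84.51 F [-1.4  -0.16 -0.84] gap 0.7203492428896456
pedal n 8637 slope [-0.93416898  0.03912979] theta -0.0013754800655497723
board rear X [-0.02942445 -0.02933694 -0.0291254  -0.02864008] 2683
```

View pics/wrist14.png

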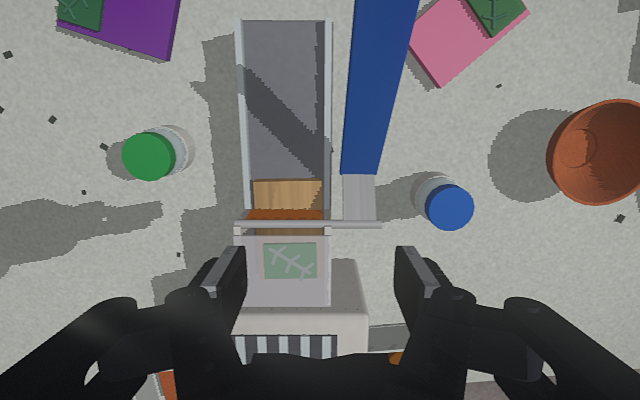

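View pics/scene14.png

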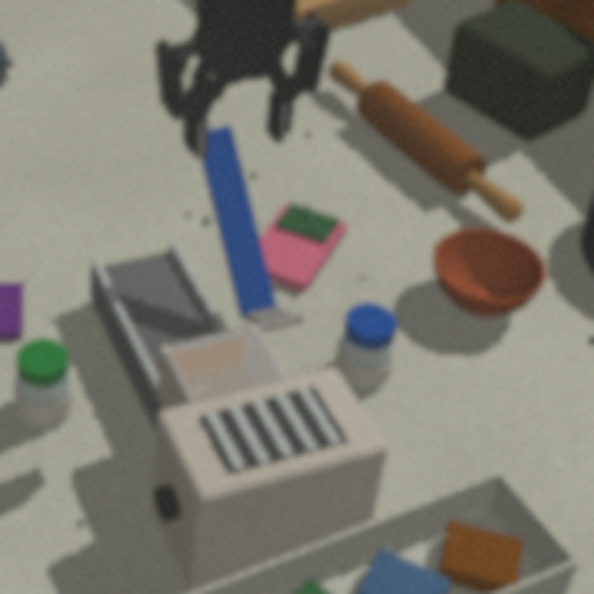

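The wrist view shows the tile under the clear roof at (290,260), the closed orange flap at row ~215, and the bare tail outside at rows 180–208. The gripper is clear and the jars have not moved. I'm handing in.

```bash
python3 -c "
from station import *
print(sign_off())"
```

```text
the job is handed in; nothing more can be done
None
```

The tile is loaded against the back stop with the flap closed behind it, and I handed the job in at about 8.5 s. `sign_off` gave no verdict.

**What I did:**
- I set the fingers about 61 mm apart. One pressed the pedal down and held the flap at about 0.79–0.84 rad.
- The other pushed the board roughly 88 mm along the deck until it hit the back stop. The force rose to about 11 N with no further travel.
- I then backed off a few millimetres, lifted straight up so the flap closed, and rose clear.

**Last checks:**
- **Flap:** closed, at about 0.00 rad measured from the pedal's slope.
- **Board:** rear end about 29.5 mm before the rod (30 mm expected).
- **Tile:** visible inside under the clear roof, with the bare tail outside.
- **Other things:** both jars, the bowl, the rolling pin and the look-alikes looked unmoved. I did not re-check the mug, cutter and brush at the end; the arm never went near them.
- **Robot:** touching nothing, fingertips about 0.27 m above the table.

**What disagreed:**
- My first camera fix of the rod was about 3 mm off and I refined it with the wrist camera.
- The tool drifted up to about 3.5° in tilt and a few millimetres in position during the moves. This caused no trouble.

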